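Unclip the cover of the specimen case

ROBOT

A 6-joint arm with a two-finger parallel gripper is mounted at the origin on a cart in front of the work surface, level with it; the furniture and walls round the work are solid. World frame = base frame: x ahead of the robot, y to its left, z up, the work surface at z = 0. Lengths are in m, angles in rad, forces in N, time in s.
With the tool pointing down it reaches from about 0.35 to 0.775 m from the base axis. Payload 5.5 kg.
Tool frame: the origin (TCP) lies on the centre line of the jaws, within the pads' length; the fingertips stand 8 mm ahead of it and the grasp point (between the pads) lies 11 mm behind it; z points along the fingers, y is the line along which they close (so a half turn about z gives the same grasp; the last joint's range is limited). The gripper opens to 85 mm and grips with 20 to 120 N. Pads are 22 mm wide; open, the fingers measure 114 mm over their backs; the gripper's body (76 mm by 85 mm) begins 54 mm behind the grasp point. The pads swing forward as they close: fully open they stand 13 mm farther back than shut.
Start: joints at [-1.303, 0.313, 0.046, 1.304, 0, 1.431], TCP at [0.228, -0.528, 0.239] pointing down, gripper open.
Joint ranges: [-2.76, 2.76], [-0.86, 1.69], [-1.03, 1.26], [-2.2, 2.34], [-1.47, 1.5], [-3.14, 3.14]. Speed limits (rad/s): [2.57, 2.57, 3.14, 3.14, 3.14, 3.14].

INTERFACE

Orientations are given as a unit quaternion [x, y, z, w].
In Python, from workcell import readout, vision, manip gives the robot as it stands. The module is installed in compiled form; this text tells all that it offers.
- The arm moves only by the shell command python3 -m crank 'ROWS' [OPENING] [FORCE]. ROWS is text: rows parted by semicolons, each of 4 numbers parted by spaces: the shift along the tool's x, y, z in mm, then the turn about the tool's z in degrees. In form: dx dy dz twist; .... A call has 1 to 20 rows; each row shifts and turns the commanded pose from where the row before left it, along the tool's axes as they then stand; what a row does not reach is not made up. A row lasts 1/12 s, in which the tool goes at most 41.7 mm and 7.16 degrees, less where a joint would pass 70% of its speed; a pose out of reach is approached as far as the arm can. A call with a gripper value outside its range is refused whole. OPENING is the opening in per cent of the stroke, from 0 (shut) to 100 (fully open), set as the call begins (- or left out, the last holds). The fingers move at their own pace and stop on an object; FORCE is the grip in N (left out, the last holds). Time passes only in rows, so rows that do not move let the fingers close. It gives the time, the measured TCP pose, the force, the opening and the grip force at its end, in the units of the state.
- readout.read_state(): the state, without advancing time (a new reading comes with each control period).
- vision.capture(name): name is "scene" or "top" or "wrist"; returns the picture (400x640x3 uint8, blue, green, red); there is no depth.
- vision.camera_params(name): a dict with "intrinsics" (3x3 intrinsics, pixels), "distortion" ([k1, k2, p1, p2, k3] as OpenCV has them; the pictures are not rectified), "R" (3x3) and "t" (3): a world point X has camera coordinates R X + t; the wrist camera has in their place "tool_from_camera" (4x4, takes a point from camera to tool coordinates, whose origin is the TCP and whose axes are the flange's). Camera axes: x right, y down, z forward; pixel columns grow to the right and rows downward; lengths in m; the calibration is good to about 2 mm. A picture is of the moment at which its call begins: read the wrist's pose just before it. camera_params takes no time and is no camera call.
- manip.sign_off(): hands the job in; it is judged then, once.
The state is a dict: "time": time; "joint_positions": joint angles; "joint_vel": joint speeds; "effort": joint torques, N m; "tool_pos": TCP position; "eef_rot": TCP orientation; "force": force on the tool from outside, world axes, zero at the start; "ft_torque": the same for the moment, N m; "gripper_width": finger opening in m; "grasp_force": force on a finger pad.
Only numpy, scipy, OpenCV 4.12 (cv2) and the standard library are available. Lean on these libraries where they do the work, as an engineer would, in place of code of your own. Each camera call takes 0.05 s, during which the arm holds its last target. There are 200 camera calls.

TASK

Open the bolted-down specimen case: gently press its springy snap tab inward, towards the case, until the clip lets go and that end of the cover springs up, then take the cover by its rib, draw it out from under the lip at the far end without wrenching it, and lay it flat on the bare bench to the right of the case, rib upwards. The tab is brittle, so feel for it and do not force it, and leave the vial, brush, stone and pliers where they are.

Things in the scene. Friction and masses are not known exactly. Their poses are not given: they have to be found in the camera images.
- case: Grey open-topped specimen case fixed to the bench, 150 x 106 x 46 mm, a bone bedded inside. Origin under its centre at bench level; x points from the tab end to the far (lip) end, y to the left seen from the tab end, z up. On a foot plate 8 mm high outside the tab end (out to x = -125 mm) stands the snap tab. More than 18 N from the robot on tab or case breaks it.
- press_line (a point): Fixed point of the case where on average the tip of the snap tab's ridge stands (case x -109, y +14, z 30 mm). The ridge is upright, round, 10 mm in diameter, z 12 to 46 mm. Its clip is screwed on through slots: the tip is really anywhere within 8 mm of here along the case's x, which is not measured: feel for it. Press straight along the case's +x, above the foot plate.
- tab_foot (a point): Point on top of the foot plate (case x -109, y 0, z 8 mm), below the tab: an upright paddle, y -26 to +26, z 15 to 45 mm, hinged upright at y = -26; the ridge stands out 7 mm from it towards -x. Pressed at the ridge it gives about 2 N/mm; the clip lets go after 3 to 6 mm at 6 to 13 N; hard stop after 7 mm at 14 N.
- hook_edge (a point): Point of the case (x -49, y -22, z 44 mm, give or take 8 mm in x) where the tab's arm hooks over the cover; the hook's top is at z 49 mm; pressing the tab moves the hook aside, to -y. As the clip lets go, a damped spring plunger under the cover lifts its tab end by about 13 mm within half a second; it then stays up, above the hook, when the tab is let go.
- far_lip (a point): Middle of the lower inner edge of the case's far lip (x +62, z 46.5 mm), which overhangs the far edge of the cover by 3 to 7 mm: draw the cover 10 to 12 mm towards -x before it is raised. The lip's top is at z 51 mm.
- cover: Loose flat grey cover lying in the case, 134 (x) x 92 (y) x 6 mm, about 0.12 kg, one front corner (x < -20, y < -22 mm) cut away for the hook. Origin at the centre of its underside, 38 mm above the bench; axes as the case's when in place; 1 mm of play sideways. Along its middle, along x, runs a grip rib 56 long x 14 thick x 22 mm high on top.
- cover_front (a point): Middle of the lower front edge of the cover at the tab end (67 mm from its origin towards -x, 12 mm towards +y); about 38 to 40 mm above the bench while clipped, about 51 mm once sprung up.
- cover_rib (a point): Middle of the top of the cover's grip rib, 28 mm above the cover's underside.
- lay_spot (a point): Middle of the bare stretch of bench to the right of the case, beyond the flat joint strip, at bench level, free for about 85 mm round it.
- vial: Loose specimen vial, 30 mm across, 60 mm high, standing right of the case; origin under its centre. Leave alone.
- brush: Loose dust brush 184 mm long lying left of the case; leave alone.
- stone: Loose lump of stone, 58 x 56 x 29 mm, behind the case; leave alone.
- pliers: Loose pliers 151 mm long lying to the right of the bare stretch; leave alone.

How it is judged:
On the way, in this order (a step that is already met when the one before it is completed fails the run):
1. the clip has let go and the tab end of the cover has sprung up, its far end still in the case (height (world z) of cover_front above 0.046 m and height (world z) of cover_rib below 0.085 m and horizontal distance between cover and case below 0.02 m), for 0.2 s.
2. the cover is lifted clear of the case (height (world z) of cover above 0.065 m and contact force between cover and case below 0.1 N), for 0.2 s.
At the end, for the whole second after the job is handed in: The cover lies flat on the bench (underside within 6 mm of it, tilt under 0.06 rad), rib up, at rest, to the right of the case (its middle over 50 mm towards the case's -y) and not touching the case (height (world z) of cover below 0.006 m and angle between cover's own z axis and vertical below 0.06 rad and y of cover in the frame of case below -0.05 m and contact force between cover and case below 0.1 N and linear speed of cover below 0.02 m/s and angular speed of cover below 0.1 rad/s).
It fails at once if the robot pushes on the tab or the case with more than 18 N (contact force between any of the fingers, the arm and case above 18 N).
It fails at once if the cover is wrenched against the case with more than 30 N (contact force between cover and case above 30 N).
It fails at once if the vial, brush, stone or pliers are moved by more than 30 mm (distance of any of vial, brush, stone, pliers from where it was at the start of the episode above 0.03 m).
It also fails if it takes over 61 s, if anything falls off the work surface, if the arm or the gripper's body presses on something with over 40 N, if the wrist force passes 120 N, or if a joint passes its speed limit or range.

## Working session

There is one attempt and no reset: what is moved stays moved. The work goes in short steps, Python scripts to look and compute and a shell command to move; the robot and the scene stay as the last step left them, time stands still between calls to the robot, and variables do not carry over. Pictures are saved under pics/ and viewed, at most 10 in all, crops included, and the job is handed in when it is done.

```bash
mkdir -p pics; python3 - <<'E'
from workcell import readout, vision
import cv2
print(readout.read_state())
for n in("top","scene"):
    p=vision.camera_params(n); print(n,p)
    cv2.imwrite(f"pics/{n}0.png",vision.capture(n))
print(vision.camera_params("wrist"))
E
```

```text
{'time': 0.0, 'joint_positions': array([-1.30260941e+00,  3.13998552e-01,  4.49515904e-02,  1.30361652e+00,
       -4.33393596e-05,  1.43116297e+00]), 'joint_vel': array([-0.00021491, -0.00056939,  0.00048465,  0.00047291,  0.00144377,
        0.00199921]), 'effort': array([ 9.11287880e-04, -4.80624604e+01,  2.98535156e+01,  1.92586309e-02,
        1.03658880e-05,  3.85384695e-06]), 'tool_pos': array([ 0.22787339, -0.52735429,  0.23839873]), 'eef_rot': array([ 9.79281831e-01,  2.02499932e-01, -8.15909348e-05, -9.30257239e-04]), 'force': array([ 1.28339183,  0.02547313, -0.77752622]), 'ft_torque': array([ 0.01213976,  0.06283213, -0.00027964]), 'grasp_force': 0.0, 'gripper_width': 0.08530186567484864}
top {'intrinsics': array([[374.1093699 ,   0.        , 322.33055477],
       [  0.        , 374.1093699 , 200.96562948],
       [  0.        ,   0.        ,   1.        ]]), 'distortion': array([-0.0446704,  0.       ,  0.       ,  0.       ,  0.       ]), 'R': array([[ 0.02428685, -0.99967799,  0.00735272],
       [-0.99100782, -0.02504296, -0.13143955],
       [ 0.13158136, -0.00409435
[... 455 characters left out ...]
, -0.46432732, -0.73042646]]), 't': array([0.39718511, 0.39530802, 1.00232792])}
{'intrinsics': array([[339.34322612,   0.        , 319.85469207],
       [  0.        , 339.34322612, 199.05698599],
       [  0.        ,   0.        ,   1.        ]]), 'distortion': array([-0.04869148,  0.        ,  0.        ,  0.        ,  0.        ]), 'tool_from_camera': array([[-9.87779299e-05, -9.66063067e-01, -2.58306293e-01,
         6.47406576e-02],
       [ 9.99999633e-01,  1.24523161e-04, -8.48121496e-04,
        -4.14616209e-04],
       [ 8.51503970e-04, -2.58306282e-01,  9.66062700e-01,
        -1.34974973e-01],
       [ 0.00000000e+00,  0.00000000e+00,  0.00000000e+00,
         1.00000000e+00]])}
```

View pics/top0.png

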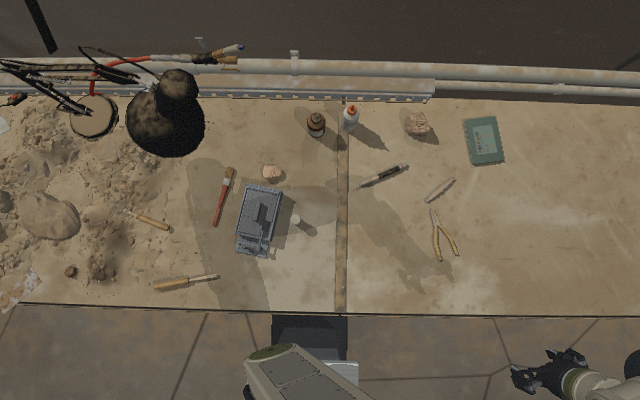

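View pics/scene0.png

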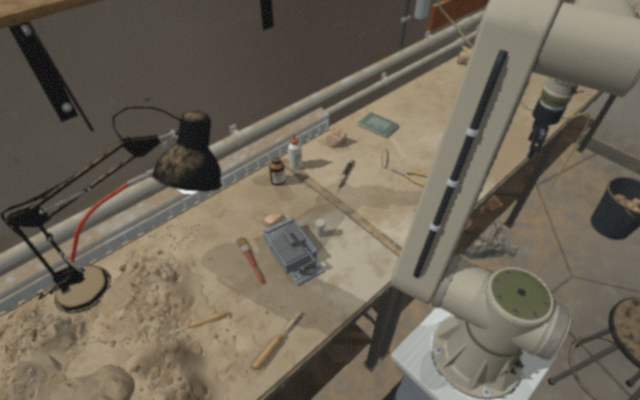

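Top view: the case is at about (260,217), foot plate towards the robot. The vial is at (297,219), the joint strip at column 342 and the pliers at (443,235). I'll enlarge the case.

```bash
python3 - <<'E'
import cv2
a=cv2.imread("pics/top0.png")[175:265,220:320]
cv2.imwrite("pics/topc.png",cv2.resize(a,None,fx=6.6,fy=6.6,interpolation=cv2.INTER_CUBIC))
E
cat > h.py <<'E'
import numpy as np,cv2
from workcell import readout,vision
from scipy.spatial.transform import Rotation as Ro
def ray(n,uv,pose=None):
    p=vision.camera_params(n)
    q=cv2.undistortPoints(np.array([[uv]],float),p["intrinsics"],p["distortion"])[0,0]
    d=np.array([q[0],q[1],1])
    if n!="wrist": return -p["R"].T@p["t"],p["R"].T@d
    T=p["tool_from_camera"];pos,quat=pose;R=Ro.from_quat(quat).as_matrix()
    return pos+R@T[:3,3],R@(T[:3,:3]@d)
def atz(n,uv,z,pose=None):
    o,d=ray(n,uv,pose);return o+d*(z-o[2])/d[2]
def proj(n,X,pose=None):
    p=vision.camera_params(n);X=np.atleast_2d(X).astype(float)
    if n!="wrist": Xc=X@p["R"].T+p["t"]
    else:
        T=p["tool_from_camera"];pos,quat=pose;R=Ro.from_quat(quat).as_matrix()
        Xc=((X-pos)@R-T[:3,3])@T[:3,:3]
    return cv2.projectPoints(Xc,np.zeros(3),np.zeros(3),p["intrinsics"],p["distortion"])[0][:,0]
E
python3 - <<'E'
from h import *
for n,uv in [("strip",(342,215)),("pliers",(440,258)),("plhandle",(433,212)),("vial",(301,229)),("pen",(428,200))]: print(n,atz("top",uv,0))
E
```

```text
strip [ 0.57456226 -0.10425335  0.        ]
pliers [ 0.45338618 -0.39803397  0.        ]
plhandle [ 0.59034222 -0.37872181  0.        ]
vial [0.52965013 0.01714047 0.        ]
pen [ 0.62648953 -0.36397044  0.        ]
```

View pics/topc.png

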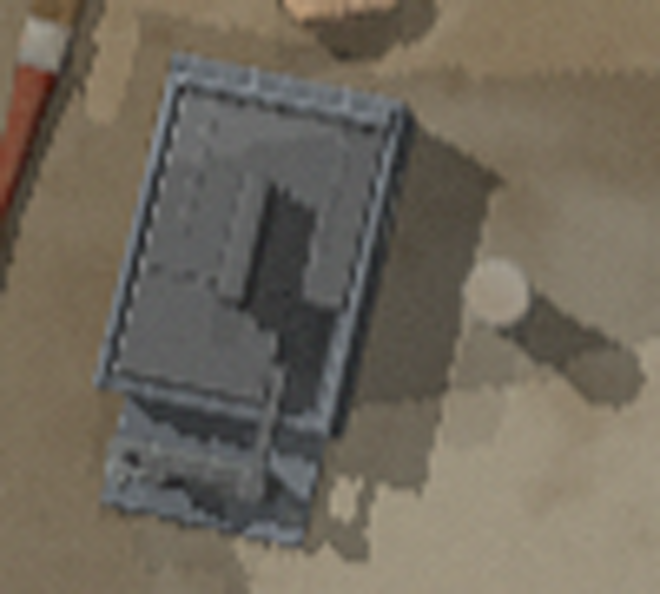

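The crop shows case top corners at crop (172,60), (412,103), (97,387), (340,435). The foot plate is below them and the ridge is near crop (130,465). I'll fit the case pose and plan a wrist look.

```bash
cat >> h.py <<'E'
def fit(n,pts,uv,pose=None,x0=(0.55,0.1,0)):
    from scipy.optimize import least_squares
    pts=np.array(pts,float)/1000;uv=np.array(uv,float)
    f=lambda s:(proj(n,c2w(s,pts),pose)-uv).ravel()
    r=least_squares(f,x0);return r.x,r.fun.reshape(-1,2)
def c2w(s,p):
    c,si=np.cos(s[2]),np.sin(s[2]);p=np.atleast_2d(p)
    return np.c_[s[0]+c*p[:,0]-si*p[:,1],s[1]+si*p[:,0]+c*p[:,1],p[:,2]]
E
python3 - <<'E'
from h import *
pts=[[75,53,48],[75,-53,48],[-75,53,46],[-75,-53,46]]
c=[(172,60),(412,103),(97,387),(340,435)]
s,r=fit("top",pts,[(220+a/6.6-.5,175+b/6.6-.5) for a,b in c])
print(s,np.degrees(s[2]),r)
for p in ([-109,14,30],[-49,-22,44],[0,0,66]): print(p,c2w(s,np.array(p)/1000))
st=readout.read_state();R=Ro.from_quat(st["eef_rot"]).as_matrix();print(R.round(3))
E
```

```text
[ 0.57377709  0.1392691  -0.17018235] -9.750730336037945 [[ 0.28918018 -0.81639276]
 [-0.32849495 -0.32752186]
 [ 0.29495129  0.55237852]
 [-0.25444955  0.56052879]]
[-109, 14, 30] [[0.46872279 0.17152732 0.03      ]]
[-49, -22, 44] [[0.52175899 0.12588566 0.044     ]]
[0, 0, 66] [[0.57377709 0.1392691  0.066     ]]
[[ 0.918  0.397 -0.   ]
 [ 0.397 -0.918  0.002]
 [ 0.    -0.002 -1.   ]]
```

```bash
python3 -m crank '34.5 -17.5 0 0;34.5 -17.5 0 0;34.5 -17.5 0 0;34.5 -17.5 0 0;34.5 -17.5 0 0;34.5 -17.5 0 0;34.5 -17.5 0 0;34.5 -17.5 0 0;34.5 -17.5 0 0;34.5 -17.5 0 0;34.5 -17.5 0 0;11 -38 0 0;11 -38 0 0;11 -38 0 0;11 -38 0 0;11 -38 0 0;11 -38 0 0;11 -38 0 0;11 -38 0 0;11 -38 0 0' 0 20
python3 -m crank '0 0 4 -7;0 0 4 -7;0 0 4 -7;0 0 4 -7;0 0 4 -7;0 0 4 -7;0 0 4 -7;0 0 4 -7;0 0 4 -7;0 0 4 -7;0 0 4 -7;0 0 4 -7;0 0 4 -7;0 0 4 -7;0 0 4 -7;0 0 4 -7;0 0 4 -7;0 0 4 -7;0 0 4 -7;0 0 4 -7'
python3 -m crank '0 0 0 -7;0 0 0 0;0 0 0 0'
python3 - <<'E'
from h import *
import pickle
st=readout.read_state();im=vision.capture("wrist")
pickle.dump((st["tool_pos"],st["eef_rot"]),open("pose1.pkl","wb"))
print(st["tool_pos"],Ro.from_quat(st["eef_rot"]).as_matrix().round(3),st["force"],st["joint_positions"],st["gripper_width"])
cv2.imwrite("pics/w1.png",im);cv2.imwrite("pics/w1b.png",cv2.resize(im,(800,500),interpolation=cv2.INTER_CUBIC))
E
```

```text
time: 1.77
tool_pos: [0.4544, 0.1543, 0.2391]
eef_rot: [0.979, 0.202, -0.0, 0.0]
force: [0.4, -0.3, 0.7]
gripper_width: -0.0004
grasp_force: 0.0
time: 3.43
tool_pos: [0.4549, 0.1525, 0.1587]
eef_rot: [0.142, 0.99, -0.0, -0.0]
force: [0.2, -0.6, 0.1]
gripper_width: -0.0002
grasp_force: 0.0
time: 3.68
tool_pos: [0.4551, 0.1525, 0.159]
eef_rot: [0.086, 0.996, -0.0, -0.0]
force: [0.3, -1.2, -0.5]
gripper_width: 0.0003
grasp_force: 0.0
[0.4550907  0.15250743 0.15899898] [[-0.985  0.171 -0.001]
 [ 0.171  0.985 -0.   ]
 [ 0.001 -0.    -1.   ]] [ 0.30499728 -1.20515182 -0.4595268 ] [ 1.55938755e-01  1.73180592e-01 -3.39060114e-01  1.05920996e+00
 -7.55907994e-05  3.27488408e-01] 0.0003085285349356435
```

View pics/w1b.png

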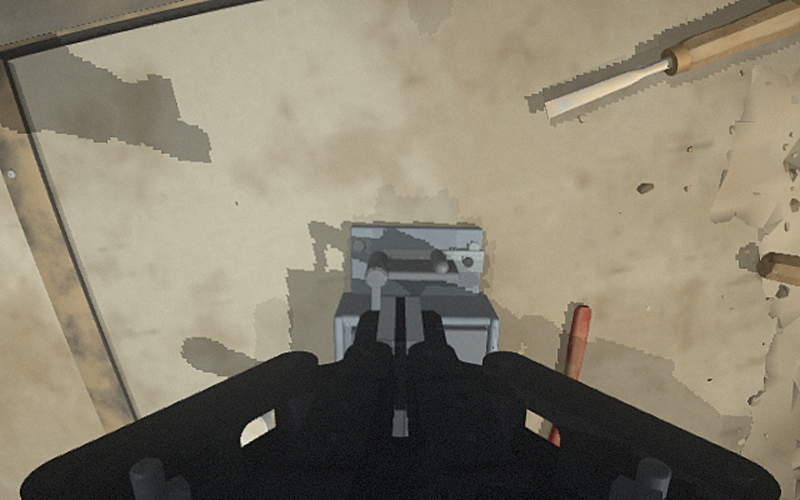

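The wrist view shows the foot plate with front corners near (349,225) and (482,228). The hinge post is at (376,275), the ridge at about (440,262) and the case near end at about row 295. I'll enlarge it.

```bash
python3 - <<'E'
import cv2
a=cv2.imread("pics/w1.png")[170:290,260:410]
cv2.imwrite("pics/w1c.png",cv2.resize(a,None,fx=5,fy=5,interpolation=cv2.INTER_CUBIC))
E
```

```text
(no output)
```

View pics/w1c.png

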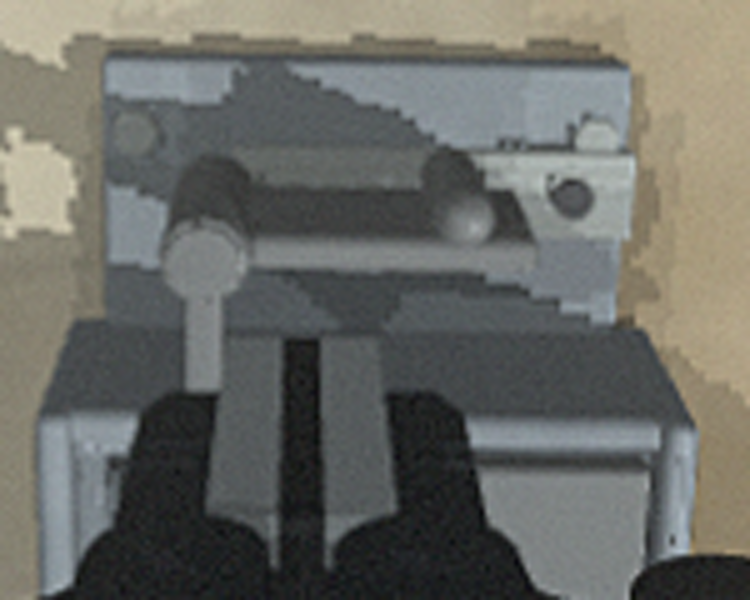

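```bash
python3 - <<'E'
from h import *
import pickle
P=pickle.load(open("pose1.pkl","rb"))
f=lambda a,b:(260+a/5-.4,170+b/5-.4)
s,r=fit("wrist",[[-75,-53,46],[-75,53,46]],[f(38,415),f(695,432)],P,(0.574,.139,-.17))
print(s,np.degrees(s[2]),r)
def inv(w): 
    c,si=np.cos(s[2]),np.sin(s[2]);d=w[:2]-s[:2];return np.array([c*d[0]+si*d[1],-si*d[0]+c*d[1]])*1000
for n,uv,z in [("ridge top",f(466,215),46),("plateL",f(105,58),8),("plateR",f(629,66),8),("hinge",f(206,262),49),("paddleR end",f(537,240),45)]: print(n,inv(atz("wrist",uv,z/1000,P)),atz("wrist",uv,z/1000,P))
np.save("s.npy",s); print("tcp",inv(P[0]))
E
```

```text
[ 0.57539934  0.14029846 -0.20075292] -11.502295313392814 [[-1.06302083  0.01593136]
 [ 1.07172607  0.10801445]]
ridge top [-110.0827404    13.70433172] [0.47026016 0.17567886 0.046     ]
plateL [-124.89155145  -45.72249512] [0.44389862 0.1203985  0.008     ]
plateR [-126.12645255   44.61592157] [0.46070265 0.20916887 0.008     ]
hinge [-102.3806146   -25.78242701] [0.46993366 0.13544926 0.049     ]
paddleR end [-106.06145341   24.99499568] [0.47645213 0.18594089 0.045     ]
tcp [-120.32700031  -12.02664084]
```

```bash
python3 -m crank '10 8.5 0 0.7;10 8.5 0 0;9 8.5 0 0;0 0 20 0;0 0 25 0;0 0 25 0;0 0 25 0;0 0 20 0;0 0 10 0;0 0 4 0;0 0 0 0;0 0 0 0;0 0 0 0'
python3 -m crank '-3 0 0 0;-3 0 0 0;-3 0 0 0;-2 0 0 0;-1 0 0 0;0 0 0 0;0 0 0 0'
```

```text
time: 4.82
tool_pos: [0.4321, 0.1832, 0.0313]
eef_rot: [0.09, 0.996, 0.0, 0.001]
force: [1.1, 0.1, 0.4]
gripper_width: 0.0003
grasp_force: 0.0
time: 5.4
tool_pos: [0.443, 0.1805, 0.0302]
eef_rot: [0.09, 0.996, -0.0, -0.0]
force: [-0.9, -0.3, 0.1]
gripper_width: 0.0002
grasp_force: 0.0
```

```bash
for i in 1; do python3 -m crank '-1.5 0 0 0;-1.5 0 0 0;-1 0 0 0;-1 0 0 0;-1 0 0 0;0 0 0 0;0 0 0 0' | sed -n 2,4p; done
python3 -m crank '-1 0 0 0;-1 0 0 0;0 0 0 0;0 0 0 0' | sed -n 2,4p
```

```text
tool_pos: [0.449, 0.1795, 0.0302]
eef_rot: [0.09, 0.996, -0.0, -0.0]
force: [-0.2, 0.6, 0.1]
tool_pos: [0.451, 0.1791, 0.0303]
eef_rot: [0.09, 0.996, -0.0, 0.0]
force: [0.5, -0.5, 0.4]
```

```bash
python3 -m crank '-1 0 0 0;-1 0 0 0;0 0 0 0;0 0 0 0' | sed -n 2,4p
python3 -m crank '-1 0 0 0;-1 0 0 0;0 0 0 0;0 0 0 0' | sed -n 2,4p
```

```text
tool_pos: [0.453, 0.1788, 0.0303]
eef_rot: [0.09, 0.996, -0.0, 0.0]
force: [0.7, -0.3, -0.5]
tool_pos: [0.455, 0.1784, 0.0303]
eef_rot: [0.09, 0.996, -0.0, 0.0]
force: [-0.3, 0.4, -0.4]
```

```bash
python3 -m crank '-1 0 0 0;0 0 0 0;0 0 0 0' | sed -n '2p;4p'
python3 -m crank '-1 0 0 0;0 0 0 0;0 0 0 0' | sed -n '2p;4p'
```

```text
tool_pos: [0.4559, 0.1782, 0.0303]
force: [-1.1, -0.0, 0.9]
tool_pos: [0.4569, 0.178, 0.0303]
force: [-0.2, -0.2, -1.0]
```

```bash
python3 -m crank '-1 0 0 0;0 0 0 0;0 0 0 0' | sed -n '2p;4p'
python3 -m crank '-1 0 0 0;0 0 0 0;0 0 0 0' | sed -n '2p;4p'
```

```text
tool_pos: [0.4575, 0.1779, 0.0302]
force: [-0.1, 0.9, 0.9]
tool_pos: [0.4582, 0.1779, 0.0301]
force: [-2.6, 1.5, 2.0]
```

Contact is at a TCP x of about 0.457. I'll press on in 1 mm steps.

```bash
python3 -m crank '-1 0 0 0;0 0 0 0;0 0 0 0' | sed -n '2p;4p'
python3 -m crank '-1 0 0 0;0 0 0 0;0 0 0 0' | sed -n '2p;4p'
```

```text
tool_pos: [0.459, 0.1779, 0.0301]
force: [-4.8, 3.1, 2.7]
tool_pos: [0.4597, 0.1778, 0.0301]
force: [-5.1, 4.3, 2.6]
```

```bash
python3 -m crank '-1 0 0 0;0 0 0 0;0 0 0 0' | sed -n '2p;4p'
python3 -c "
from h import *
cv2.imwrite('pics/t1.png',vision.capture('top'))
f=[]
for i in range(2): f.append(readout.read_state()['force'])
print(f)"
```

```text
tool_pos: [0.4603, 0.1778, 0.0301]
force: [-5.9, 4.3, 3.6]
[array([-6.16230569,  4.4524809 ,  3.40326377]), array([-6.16230569,  4.4524809 ,  3.40326377])]
```

```bash
python3 -m crank '-1 0.7 -0.7 0;0 0 0 0;0 0 0 0' | sed -n '2p;4p'
python3 -m crank '-1 0.3 -0.3 0;0 0 0 0;0 0 0 0' | sed -n '2p;4p'
```

```text
tool_pos: [0.4605, 0.1779, 0.0302]
force: [-7.4, 2.4, 2.1]
tool_pos: [0.4609, 0.1779, 0.0302]
force: [-7.3, 3.6, 1.7]
```

```bash
python3 -m crank '-1 0.3 -0.2 0;0 0 0 0;0 0 0 0' | sed -n '2p;4p'
python3 -m crank '-1 0.3 -0.2 0;0 0 0 0;0 0 0 0' | sed -n '2p;4p'
python3 - <<'E'
from h import *
im=vision.capture("top");cv2.imwrite("pics/t2.png",im)
for a in("pics/top0.png","pics/t1.png"):
    print(cv2.absdiff(im,cv2.imread(a))[190:232,245:280].mean())
E
```

```text
tool_pos: [0.4616, 0.1778, 0.0303]
force: [-7.0, 2.6, -0.2]
tool_pos: [0.462, 0.1778, 0.0303]
force: [-8.8, 2.3, 1.0]
10.506802721088436
5.141043083900227
```

```bash
python3 - <<'E'
import cv2,numpy as np
f=lambda n:cv2.resize(cv2.imread(n)[175:265,225:295],None,fx=5.5,fy=5.5,interpolation=cv2.INTER_CUBIC)
cv2.imwrite("pics/cmp.png",np.hstack([f("pics/t1.png"),f("pics/t2.png")]))
E
```

```text
(no output)
```

View pics/cmp.png

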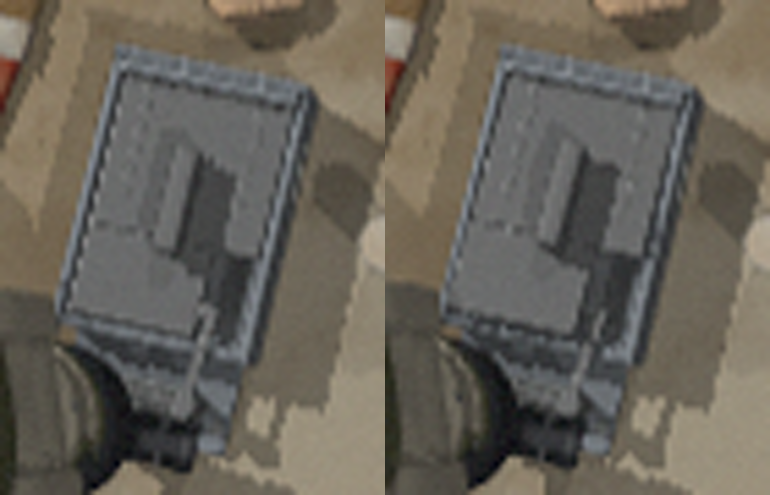

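The right half (after pressing) shows the cover's front edge now hiding the near wall and the rib shifted, so the clip has let go. I'll back off, rise and re-measure the rib.

```bash
python3 -m crank '3 0 0 0;8 0 0 0;12 0 0 0;10 0 -5 0;0 0 -20 0;0 0 -30 0;0 0 -30 0;0 0 -20 0;0 0 0 0;0 0 0 0' 45 30
python3 - <<'E'
from h import *
a=vision.capture("top");b=vision.capture("scene")
cv2.imwrite("pics/t3.png",a);cv2.imwrite("pics/s3.png",b)
f=lambda x:cv2.resize(x,(400,500),interpolation=cv2.INTER_CUBIC)
cv2.imwrite("pics/c3.png",np.hstack([f(a[180:250,230:286]),f(b[212:282,260:316])]))
E
```

```text
time: 10.67
tool_pos: [0.4343, 0.1843, 0.1385]
eef_rot: [0.09, 0.996, 0.0, 0.002]
force: [-0.0, -0.2, -0.5]
gripper_width: 0.0386
grasp_force: 0.0
```

View pics/c3.png

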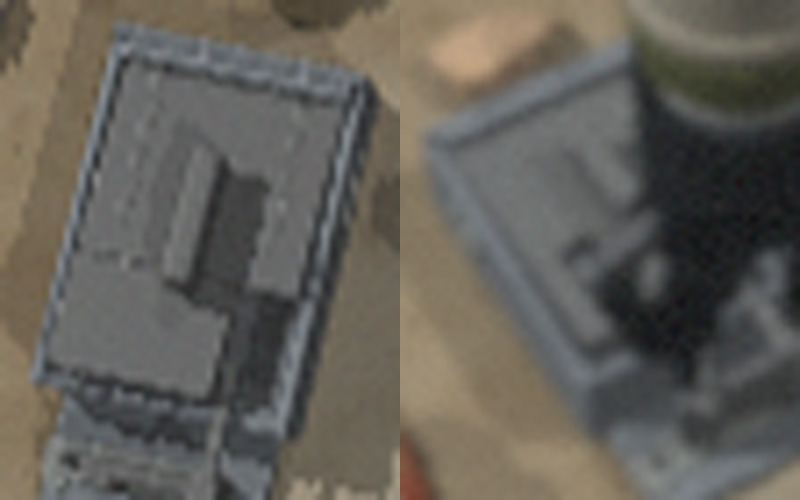

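The left crop shows the cover sprung up over the near wall, with the rib top spanning (207,150) to (177,282). Its centre is at about (192,216).

```bash
python3 - <<'E'
from h import *
g=lambda a,b,z:atz("top",(230+a/7.14-.5,180+b/7.14-.5),z)
c=g(192,216,.072);f=g(207,150,.070);n=g(177,282,.075)
print(c,f,n,np.linalg.norm(f-n),np.degrees(np.arctan2((f-n)[1],(f-n)[0])))
st=readout.read_state();R=Ro.from_quat(st["eef_rot"]).as_matrix()
for o in (c,np.array([.5747,.1405,.072])): print("tool delta mm",R.T@(o-st["tool_pos"])*1000)
for uv in [(120,25),(370,85),(37,380),(290,440)]: print(g(*uv,.047))
E
```

```text
[0.57637218 0.14031426 0.072     ] [0.60292388 0.1359674  0.07      ] [0.55000588 0.14444723 0.075     ] 0.053825854435660556 -9.103942119369018
tool delta mm [-149.12649269  -17.06611859   64.27611587]
tool delta mm [-147.44809539  -17.18309748   64.27640325]
[0.65621218 0.17764289 0.047     ]
[0.63409996 0.07504935 0.047     ]
[0.51156318 0.20358049 0.047     ]
[0.49037672 0.10142077 0.047     ]
```

```bash
python3 -m crank '-25 0 0 0;-35 -5 0 0;-35 -6 0 0;-35 -6 0 0;-18 0 0 0;0 0 15 0;0 0 20 0;0 0 18 0;0 0 10 0;0 0 5 0;0 0 3 0;0 0 0 0;0 0 0 0'
python3 -m crank '0 0 2 0;0 0 1 0;0 0 0 0;0 0 0 0'
```

```text
time: 11.85
tool_pos: [0.5765, 0.1408, 0.0663]
eef_rot: [0.09, 0.996, 0.0, 0.0]
force: [0.0, -0.9, 0.9]
gripper_width: 0.0387
grasp_force: 0.0
time: 12.18
tool_pos: [0.5762, 0.1407, 0.063]
eef_rot: [0.09, 0.996, 0.0, 0.0]
force: [0.3, 0.0, -0.6]
gripper_width: 0.0384
grasp_force: 0.0
```

```bash
python3 -m crank '0 0 0 0;0 0 0 0;0 0 0 0;0 0 0 0;0 0 0 0;0 0 0 0;0 0 0 0;0 0 0 0' 0 30
python3 -m crank '1 0 0 0;1 0 0 0;1 0 0 0;1 0 0 0;0 0 0 0;0 0 0 0'
```

```text
time: 12.85
tool_pos: [0.5762, 0.1406, 0.0629]
eef_rot: [0.09, 0.996, -0.0, 0.0]
force: [-0.7, -0.4, 4.5]
gripper_width: 0.0133
grasp_force: 34.6
time: 13.35
tool_pos: [0.5723, 0.1415, 0.0628]
eef_rot: [0.09, 0.996, 0.0, 0.0]
force: [1.9, -0.6, 2.7]
gripper_width: 0.0131
grasp_force: 34.5
```

```bash
python3 -m crank '1 0 0 0;1 0 0 0;1 0 0 0;1 0 0 0;0 0 0 0;0 0 0 0'|sed -n '2p;4,6p'
python3 -m crank '1 0 0 0;1 0 0 0;1 0 0 0;0.5 0 0 0;0 0 0 0;0 0 0 0'|sed -n '2p;4,6p'
```

```text
tool_pos: [0.568, 0.1422, 0.0627]
force: [2.2, -0.0, 3.2]
gripper_width: 0.0134
grasp_force: 34.6
tool_pos: [0.5646, 0.1428, 0.0627]
force: [1.5, -0.1, 3.4]
gripper_width: 0.0133
grasp_force: 34.6
```

```bash
python3 -m crank '0 0 -1 0;0 0 -1 0;0 0 -1 0;0 0 0 0'|sed -n '2p;4,6p'
python3 -m crank '0 0 -1 0;0 0 -1 0;0 0 -1 0;0 0 0 0'|sed -n '2p;4,6p'
```

```text
tool_pos: [0.5636, 0.1427, 0.0651]
force: [-0.0, -0.1, -1.5]
gripper_width: 0.0132
grasp_force: 34.1
tool_pos: [0.5647, 0.1427, 0.0688]
force: [0.5, 0.8, -0.7]
gripper_width: 0.0132
grasp_force: 34.1
```

```bash
python3 -m crank '0 0 -1 0;0 0 -2 0;0 0 -2 0;0 0 -2 0;0 0 0 0'|sed -n '2p;4,6p'
python3 -m crank '0 0 -3 0;0 0 -3 0;0 0 -4 0;0 0 0 0'|sed -n '2p;4,6p'
```

```text
tool_pos: [0.5651, 0.1428, 0.0763]
force: [0.5, -0.6, -0.3]
gripper_width: 0.013
grasp_force: 34.1
tool_pos: [0.5653, 0.1428, 0.0867]
force: [-0.1, 0.5, -0.6]
gripper_width: 0.0131
grasp_force: 34.1
```

```bash
python3 -m crank '0 0 -10 0;0 0 -20 0;0 0 -25 0;0 0 -15 0;-2 -12 0 0;-3 -25 0 0;-4 -32 0 0;-4 -32 0 0;-4 -32 0 0;-4 -32 0 0;-4 -32 0 0;-4 -32 0 0;-4 -32 0 0;-4 -32 0 0;-4 -32 0 0;-4 -30 0 0;-2 -15 0 0;-1 -6 0 0;0 0 0 0;0 0 0 0'
python3 - <<'E'
from h import *
a=vision.capture("top");b=vision.capture("scene")
cv2.imwrite("pics/c4.png",np.hstack([cv2.resize(a[120:300,300:480],(400,400)),cv2.resize(b[100:280,330:510],(400,400))]))
E
```

```text
time: 17.43
tool_pos: [0.544, -0.235, 0.1553]
eef_rot: [0.09, 0.996, 0.001, -0.001]
force: [0.3, 0.3, -2.0]
gripper_width: 0.013
grasp_force: 34.1
```

View pics/c4.png

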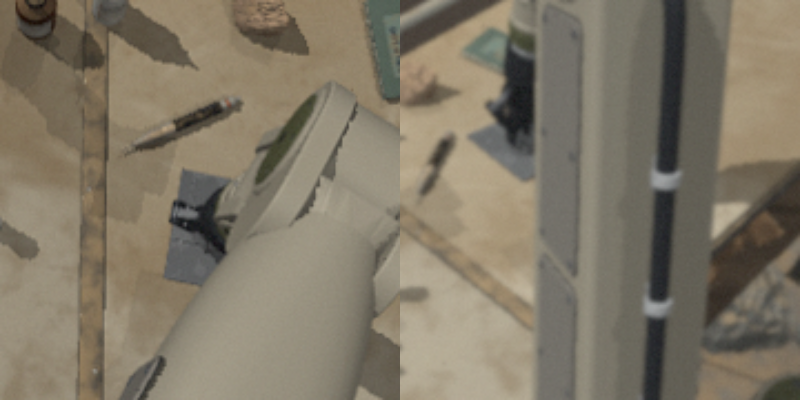

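The cover is held right of the strip, clear of the pen and pliers. I'll lower it and feel for the bench.

```bash
python3 -m crank '0 0 20 0;0 0 30 0;0 0 30 0;0 0 20 0;0 0 12 0;0 0 6 0;0 0 3 0;0 0 0 0;0 0 0 0'|sed -n '2p;4,6p'
python3 -m crank '0 0 2 0;0 0 2 0;0 0 2 0;0 0 0 0;0 0 0 0'|sed -n '2p;4,6p'
python3 -m crank '0 0 1 0;0 0 1 0;0 0 1 0;0 0 0 0;0 0 0 0'|sed -n '2p;4,6p'
```

```text
tool_pos: [0.5453, -0.2356, 0.0357]
force: [1.0, -0.5, -1.3]
gripper_width: 0.013
grasp_force: 34.1
tool_pos: [0.5444, -0.2358, 0.0287]
force: [-0.5, 0.1, -1.2]
gripper_width: 0.0134
grasp_force: 34.1
tool_pos: [0.5444, -0.2358, 0.0256]
force: [0.5, 0.3, -1.3]
gripper_width: 0.0133
grasp_force: 34.1
```

```bash
python3 -m crank '0 0 1 0;0 0 1 0;0 0 0 0;0 0 0 0'|sed -n '2p;4p'
python3 -m crank '0 0 1 0;0 0 1 0;0 0 0 0;0 0 0 0'|sed -n '2p;4p'
```

```text
tool_pos: [0.5446, -0.2359, 0.0242]
force: [-3.1, 0.2, 3.8]
tool_pos: [0.5444, -0.2359, 0.0221]
force: [-2.9, -0.9, 4.9]
```

```bash
python3 -m crank '0 0 1 0;0 0 0 0;0 0 0 0'|sed -n '2p;4p'
```

```text
tool_pos: [0.5444, -0.2359, 0.0209]
force: [-2.9, 0.3, 5.1]
```

```bash
python3 -m crank '0 0 1 0;0 0 1 0;0 0 0 0;0 0 0 0'|sed -n '2p;4p'
```

```text
tool_pos: [0.5444, -0.2358, 0.0188]
force: [-1.9, -0.1, 4.6]
```

```bash
python3 -m crank '0 0 0 0;0 0 0 0;0 0 0 0;0 0 0 0;0 0 0 0;0 0 0 0' 30 20; python3 -m crank '0 0 -2 0;0 0 -4 0;0 0 -10 0;0 0 -25 0;0 0 -30 0;0 0 -30 0;0 0 -30 0;35 0 0 0;35 0 0 0;35 0 0 0;20 0 0 0;0 0 0 0'
python3 - <<'E'
from h import *
im=vision.capture("wrist");a=vision.capture("top")
cv2.imwrite("pics/c5.png",np.hstack([cv2.resize(im,(480,300)),cv2.resize(a[100:290,210:460],(320,243))[:].copy() if 0 else cv2.resize(a[100:290,210:460],(320,300))]))
E
```

```text
time: 20.87
tool_pos: [0.5446, -0.2358, 0.0186]
eef_rot: [0.09, 0.996, -0.0, -0.0]
force: [0.1, 0.8, 0.4]
gripper_width: 0.0256
grasp_force: 0.0
time: 21.87
tool_pos: [0.4176, -0.2117, 0.1506]
eef_rot: [0.091, 0.996, 0.0, -0.001]
force: [-0.2, 0.0, -0.2]
gripper_width: 0.0255
grasp_force: 0.0
```

View pics/c5.png

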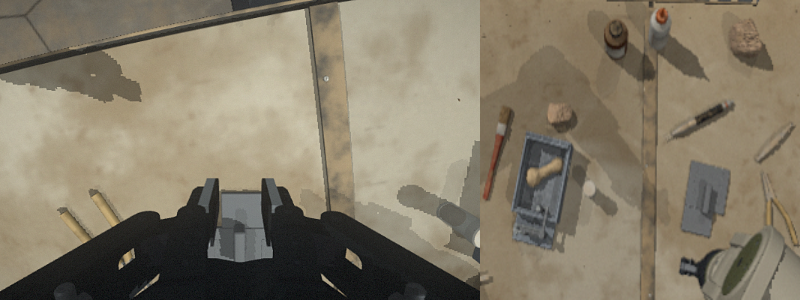

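The top view shows the case open with the bone visible. The cover lies flat and rib up at (705,198), right of the strip and clear of the pliers, and the other objects haven't moved. I'm handing in.

```bash
python3 -c "
from workcell import manip
print(manip.sign_off())"
```

```text
the job is handed in; nothing more can be done
None
```

The case is open and the cover lies flat, rib up, on the bare bench to the right; the tab was pressed with about 9 N, nothing else moved in the last view, and the job is handed in (no verdict was returned).

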